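# Free the seized locking pin of a vegetable chopper and slide out its blade frame

## Task

The blade frame of the vegetable chopper has to come out for washing, but its red-handled locking pin is stuck fast with dried starch: work the pin free by twisting its T-handle back and forth while drawing it upward, without lifting, tipping or dragging the loose-standing chopper, and put the pin into the mug. Then push the unlocked blade frame by its upright flange about 7 cm out to the open side, so that it sticks out of its rails but still hangs level in them. Leave the mug upright, and leave the jar, onion, garlic and spice jar where they are.

Things in the scene. Friction and masses are not known exactly. Their poses are not given: they have to be found in the camera images.
- chopper: Vegetable chopper, 3.4 kg, standing loose on rubber feet: white housing 170 x 146 mm (x, y), two steel rails along y, tops at z = 74 mm. Origin: centre of its underside; -x is the front. At the back its white lid stands open, leaning from x = 76, z = 78 to x = 130, z = 212 mm, 92 mm wide. Above the blade frame, x from -40 to 44 mm, all is open. Dragging it takes about 20 N.
- blade_frame: Aluminium frame with a grid of steel blades in the chopper's rails, 116 mm long (y), 114 wide, 12 thick, 0.35 kg. Origin: centre of the grid, underside; axes as the chopper's. Starts at x = 0, y = 0, z = 56 mm of the chopper. With the pin out it slides toward the chopper's -y (about 3 N). The rails end at y = -73 mm; their lips hold it level, and it falls out after about 115 mm.
- push_flange (a point): Middle of the outer (+y) face of the blade frame's upright flange, a plate 68 mm wide along x, 4 mm thick with a rolled top edge, standing from 68 to 98 mm above the chopper's underside; this point lies 90 mm up. Pushed toward -y it slides the frame out on the far side. Axes as the blade frame's.
- lock_pin: Steel pin with a red T-handle, 84 mm long, 90 g. Origin: centre of its lower end, z up along it. Shank 12 mm thick, 48 long; then a 20 mm collar that rests on the rail, a 10 mm neck, and the handle at 70 to 84 mm. It stands upright at x = -50, y = 0 of the chopper, lower end at z = 26 mm, through the upper rail, the blade frame and a tight hole under the deck.
- lock_hole (a point): Mouth of the pin's hole on top of the front rail, 74 mm above the chopper's underside. The pin is held by about 34 N of dry friction, while an upward pull of about 24 N here tips the chopper. While the pin turns, friction acts mostly along the turn: 3 mm of rise per swing of 1.2 rad needs 13 to 20 N and 0.2 N m. Tight for the first 18 mm, then loose; clear after 48 mm.
- pin_handle (a point): Centre of the pin's red T-handle, 77 mm above the pin's lower end. The handle is a bar 50 mm long along its y, 12 mm thick along its x and 14 mm high, free all round; below it are 19 mm of neck. Its yaw against the chopper varies.
- mug_1: Mug, black above and white below, 82 mm outside diameter, 97 mm high, floor 7 mm thick, 0.25 kg. Origin at the underside, 15 mm off the mug's axis; the handle points to its -y and reaches 72 mm from the axis.
- mug_mouth (a point): Centre of the mug's mouth at the height of the rim, 97 mm above its underside; inside it is about 70 mm wide.
- jar_1: Glass jar of red jam with a white lid, 65 mm wide, 94 mm high. Origin: centre of its underside. Stays where it is.
- onion_1: Brown onion, 82 mm wide, 94 mm high. Origin: centre of its underside. Stays where it is.
- garlic_1: Garlic bulb, 60 mm wide, 58 mm high. Origin: centre of its underside. Stays where it is.
- spice_jar_1: Spice jar with a red cap, 45 mm wide, 106 mm high, near the end of the rails where the blade frame comes out. Origin: centre of its underside. Stays where it is.

How it is judged:
On the way, in this order (a step that is already met when the one before it is completed fails the run):
1. the pin is drawn clear out of the chopper (z of lock_pin in the frame of chopper above 0.078 m), for 0.1 s.
2. the pin is in the mug (horizontal distance between each of lock_pin, pin_handle and mug_mouth below 0.042 m and height (world z) of each of lock_pin, pin_handle below 0.105 m), for 0.2 s.
3. the blade frame is pushed out by more than 55 mm (y of blade_frame in the frame of chopper below -0.055 m), for 0.2 s.
At the end, for the whole second after the job is handed in: The pin lies in the upright mug (both its ends within 42 mm of the mug's axis and below 105 mm), the blade frame is 55 to 85 mm out toward the chopper's -y and hangs level in the rails (tilt under 0.08 rad), the chopper stands flat, and pin and frame are at rest (all of step 2 and angle between mug_1's own z axis and vertical below 0.1 rad and y of blade_frame in the frame of chopper between -0.085 and -0.055 m and z of blade_frame in the frame of chopper between 0.05 and 0.064 m and angle between blade_frame's own z axis and vertical below 0.08 rad and angle between chopper's own z axis and vertical below 0.03 rad and linear speed of each of lock_pin, blade_frame below 0.02 m/s); the robot touches nothing.
It fails at once if the chopper is tipped up (over 0.06 rad) (angle between chopper's own z axis and vertical above 0.06 rad).
It fails at once if the chopper is lifted or dragged by over 30 mm (distance of chopper from where it was at the start of the episode above 0.03 m).
It fails at once if the mug is tipped (over 0.35 rad) (angle between mug_1's own z axis and vertical above 0.35 rad).
It fails at once if the jar, onion, garlic or spice jar is shifted by over 30 mm (distance of any of jar_1, onion_1, garlic_1, spice_jar_1 from where it was at the start of the episode above 0.03 m).
It also fails if it takes over 72 s, if anything falls off the work surface, if the arm or the gripper's body presses on something with over 40 N, if the wrist force passes 120 N, or if a joint passes its speed limit or range.

## Robot

A 6-joint arm with a two-finger parallel gripper is mounted at the origin on a cart in front of the work surface, level with it; the furniture and walls round the work are solid. World frame = base frame: x ahead of the robot, y to its left, z up, the work surface at z = 0. Lengths are in m, angles in rad, forces in N, time in s.
With the tool pointing down it reaches from about 0.4 to 0.925 m from the base axis. Payload 3.4 kg.
Tool frame: the origin (TCP) lies on the centre line of the jaws, within the pads' length; the fingertips stand 11 mm ahead of it and the grasp point (between the pads) lies 8 mm behind it; z points along the fingers, y is the line along which they close (so a half turn about z gives the same grasp; the last joint's range is limited). The gripper opens to 85 mm and grips with 20 to 120 N. Pads are 22 mm wide; open, the fingers measure 114 mm over their backs; the gripper's body (76 mm by 85 mm) begins 54 mm behind the grasp point. The pads swing forward as they close: fully open they stand 13 mm farther back than shut.
Start: joints at [-1.383, 0.307, 1.506, -0, 1.328, -0.073], TCP at [0.148, -0.556, 0.242] pointing down, gripper open.
Joint ranges: [-3.12, 3.12], [-1.05, 2.28], [0.14, 2.33], [-1.42, 4.57], [0.1, 2.73], [-2.68, 2.68]. Speed limits (rad/s): [2.57, 2.57, 3.14, 3.14, 3.14, 3.14].

## Interface

Orientations are given as [roll, pitch, yaw] about the fixed x, y, z axes, in that order (R = Rz(yaw) Ry(pitch) Rx(roll)).
In Python, from station import status, imaging, finish_job gives the robot as it stands. The module is installed in compiled form; this text tells all that it offers.
- The arm moves only by the shell command python3 -m inch 'ROWS'. ROWS is JSON, a list of rows, each a list of 5 numbers: the opening, from -1 (shut) to 1 (fully open), then the shift along the world's x, y, z in cm, then the turn about the world's z in rad. A call has 1 to 5 rows; each row is the pose to reach, as a shift and turn from the pose commanded when the call began; what a row does not reach only later rows make up. A row lasts 1/10 s, in which the tool goes at most 50 mm and 8.59 degrees, less where a joint would pass 70% of its speed; a pose out of reach is approached as far as the arm can. A call with a gripper value outside its range is refused whole. The fingers move at their own pace and stop on an object; the grip force is fixed at half the most. Time passes only in rows, so rows that repeat a pose let the fingers close. It gives the time, the measured TCP pose, the force, the opening and the grip force at its end, in the units of the state.
- status.state(): the state, without advancing time (a new reading comes with each control period).
- imaging.get_image(name): name is "side" or "top"; returns a dict with "pixels" (400x640x3 uint8, red, green, blue), "vertical_fov" (degrees; the focal length in pixels is half the picture's height over the tangent of half this angle, whatever the lens; pixels are square), "cx", "cy" (the principal point, pixels), "cam_to_world" (4x4, takes a point from camera to world coordinates). Camera axes: x right, y down, z forward; pixel columns grow to the right and rows downward; lengths in m; the calibration is good to about 2 mm. A picture is of the moment at which its call begins. There is no depth.
- finish_job(): hands the job in; it is judged then, once.
The state is a dict: "clock": time; "qpos": joint angles; "joint_velocities": joint speeds; "joint_efforts": joint torques, N m; "ee_pos": TCP position; "tcp_rot": TCP orientation; "ft_force": force on the tool from outside, world axes, zero at the start; "moment": the same for the moment, N m; "grip_width": finger opening in m; "finger_force": force on a finger pad.
Only numpy, scipy, OpenCV 4.12 (cv2) and the standard library are available. Lean on these libraries where they do the work, as an engineer would, in place of code of your own. Each camera call takes 0.05 s, during which the arm holds its last target. There are 200 camera calls.

## Working session

There is one attempt and no reset: what is moved stays moved. The work goes in short steps, Python scripts to look and compute and a shell command to move; the robot and the scene stay as the last step left them, time stands still between calls to the robot, and variables do not carry over. Pictures are saved under pics/ and viewed, at most 10 in all, crops included, and the job is handed in when it is done.

```bash
mkdir -p pics; cat > h.py <<'E'
import numpy as np,cv2,json,pickle
from station import status,imaging
def grab(n,save=None):
    im=imaging.get_image(n)
    if save: cv2.imwrite(f'pics/{save}.png',im['pixels'][:,:,::-1])
    pickle.dump(im,open(f'{n}.pkl','wb')); return im
def load(n): return pickle.load(open(f'{n}.pkl','rb'))
def ray(im,u,v):
    f=200/np.tan(np.radians(im['vertical_fov'])/2); T=np.array(im['cam_to_world'])
    d=T[:3,:3]@np.array([(u-im['cx'])/f,(v-im['cy'])/f,1]); return T[:3,3],d/np.linalg.norm(d)
def onz(im,u,v,z):
    o,d=ray(im,u,v); return o+d*(z-o[2])/d[2]
def tri(a,pa,b,pb):
    o1,d1=ray(a,*pa);o2,d2=ray(b,*pb)
    s=np.linalg.lstsq(np.c_[d1,-d2],o2-o1,rcond=None)[0]
    p,q=o1+s[0]*d1,o2+s[1]*d2; return (p+q)/2,np.linalg.norm(p-q)
def proj(im,P):
    f=200/np.tan(np.radians(im['vertical_fov'])/2); T=np.array(im['cam_to_world'])
    c=T[:3,:3].T@(np.array(P)-T[:3,3]); return np.array([im['cx']+f*c[0]/c[2],im['cy']+f*c[1]/c[2]])
E
python3 - <<'E'
from h import *
np.set_printoptions(precision=4,suppress=True)
for n in('side','top'):
    im=grab(n,n+'0'); print(n,im['vertical_fov'],im['cx'],im['cy']);print(np.array(im['cam_to_world']))
print(status.state())
E
```

```text
side 57.40243070253185 321.26084624855554 198.5051666469886
[[-0.8295 -0.3335  0.4479  0.148 ]
 [-0.5584  0.4928 -0.6673  0.6272]
 [ 0.0018 -0.8037 -0.595   0.6089]
 [ 0.      0.      0.      1.    ]]
top 54.56523529810758 319.19114110378314 200.42770932744253
[[-0.0223 -0.9967  0.0782  0.463 ]
 [-0.9997  0.0226  0.0026  0.053 ]
 [-0.0043 -0.0782 -0.9969  0.9781]
 [ 0.      0.      0.      1.    ]]
{'clock': 0.1, 'qpos': array([-1.3835,  0.3075,  1.5075, -0.    ,  1.3284, -0.0735]), 'joint_velocities': array([-0.0009, -0.0018, -0.0016,  0.0012,  0.0001, -0.0012]), 'joint_efforts': array([  0.0003, -45.8528, -25.2608,  -0.0001,   0.0056,   0.    ]), 'ee_pos': array([ 0.1481, -0.555 ,  0.2415]), 'tcp_rot': array([-3.1398, -0.0001,  0.2608]), 'ft_force': array([-0.2592, -0.2833, -0.4156]), 'moment': array([ 0.0051, -0.0604,  0.0102]), 'finger_force': 0.0, 'grip_width': 0.08554684312565683}
```

View pics/side0.png

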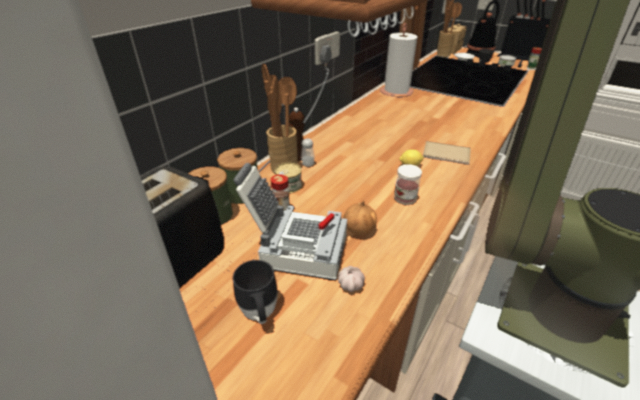

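View pics/top0.png

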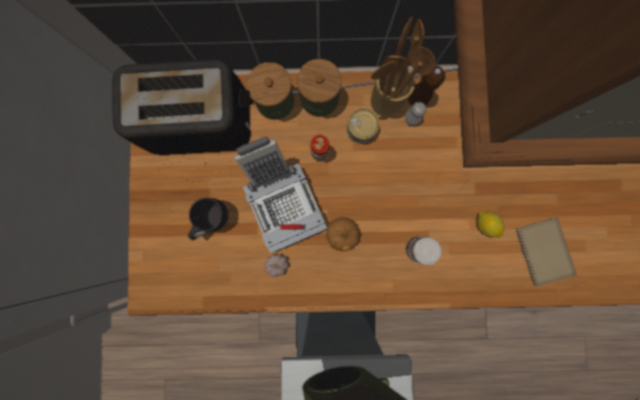

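The side view shows the chopper at about (300,240), with the red handle near (327,221), the mug at (256,290), garlic (351,279) and onion (361,220). In the top view the chopper is at (286,208), handle (292,227), mug (208,216), spice jar (320,146), garlic (276,265), onion (343,234). The lid is up-left, so the chopper's yaw is about +0.4.

```bash
python3 - <<'E'
from h import *
a=load('top');b=load('side')
A=cv2.resize(a['pixels'][130:280,180:360,::-1],None,fx=4.4,fy=4,interpolation=cv2.INTER_CUBIC) if 0 else cv2.resize(a['pixels'][130:280,180:360,::-1],None,fx=4,fy=4,interpolation=cv2.INTER_CUBIC)
B=cv2.resize(b['pixels'][160:310,220:400,::-1],None,fx=4,fy=4,interpolation=cv2.INTER_CUBIC)
cv2.imwrite('pics/ta.png',A);cv2.imwrite('pics/sa.png',B)
def red(im,box):
    x0,y0,x1,y1=box;p=im['pixels'][y0:y1,x0:x1].astype(int)
    m=((p[...,0]>110)&(p[...,1]<60)&(p[...,2]<60)).astype(np.uint8)
    n,l,s,c=cv2.connectedComponentsWithStats(m);i=1+np.argmax(s[1:,4])
    pts=np.argwhere(l==i)[:,::-1].astype(np.float32)+[x0,y0]
    r=cv2.minAreaRect(pts.astype(np.float32));return r,s[i]
ra,sa=red(a,(260,200,330,250));rb,sb=red(b,(305,205,345,240));print(ra,sa,rb,sb)
P,e=tri(a,ra[0],b,rb[0]);print('handle',P,e)
bx=cv2.boxPoints(ra);print([onz(a,*p,0.108) for p in bx])
bx=cv2.boxPoints(rb);print([onz(b,*p,0.105) for p in bx])
E
```

```text
((291.0, 226.5), (3.0, 20.0), 90.0) [21 25 21  4 82] ((325.5000305175781, 221.00003051757812), (3.5355331897735596, 17.677669525146484), 45.0) [14  9 14 15 68]
handle [0.4753167  0.12081044 0.10231106] 0.0025024827230261484
[array([0.47802042, 0.14208452, 0.108     ]), array([0.47701898, 0.09727672, 0.108     ]), array([0.47031693, 0.09740148, 0.108     ]), array([0.47131626, 0.14218227, 0.108     ])]
[array([0.47877315, 0.14653987, 0.105     ]), array([0.47966982, 0.09657424, 0.105     ]), array([0.47046437, 0.10081413, 0.105     ]), array([0.46995903, 0.15018808, 0.105     ])]
```

View pics/ta.png

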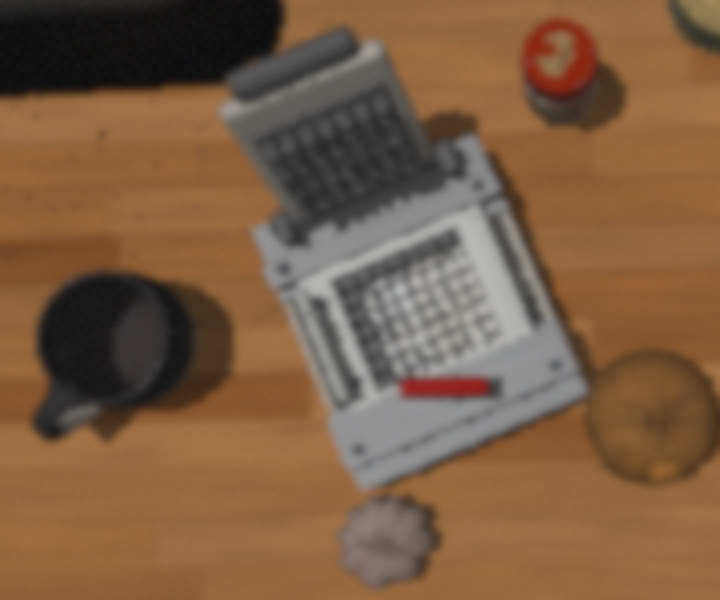

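View pics/sa.png

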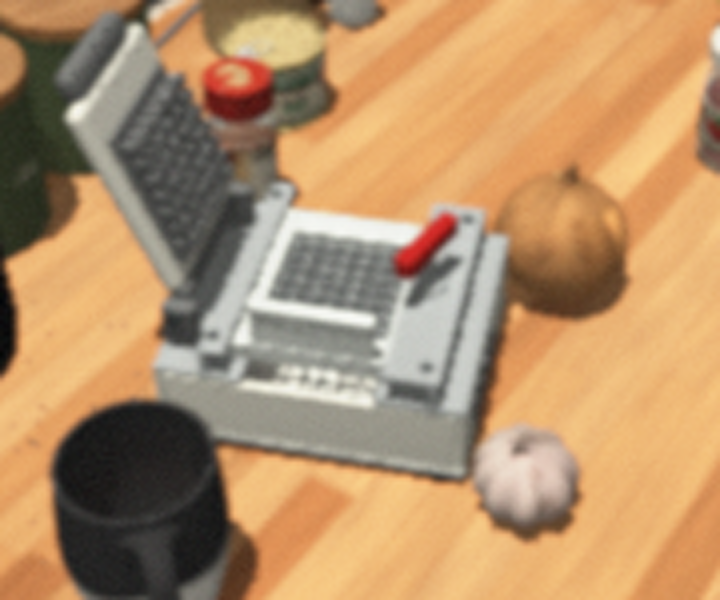

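The enlarged top view shows the handle bar level from crop (402,388) to (500,388), so along world y. The mug rim spans crop x 40 to 180 and the chopper's front edge runs (365,488) to (588,392), which gives yaw ≈ 0.39. In the side crop the mug rim is centred at about (135,463), the flange is the pale plate at (250,310) to (375,325), and the handle is at (427,244).

```bash
python3 - <<'E'
from h import *
np.set_printoptions(precision=4,suppress=True)
a=load('top');b=load('side')
A=lambda x,y:(180+x/4-.4,130+y/4-.4);B=lambda x,y:(220+x/4-.4,160+y/4-.4)
print('handle',tri(a,A(451,388),b,B(427,244)))
print('mug rim side edges',[onz(b,*B(*q),.097) for q in((53,463),(218,463),(135,402),(135,463))])
print('mug rim top',[onz(a,*A(*q),.097) for q in((40,338),(108,270),(105,338))], tri(a,A(107,338),b,B(135,463)))
print('front edge',onz(a,*A(365,488),.05),onz(a,*A(588,392),.05),'back',onz(a,*A(255,230),.05),onz(a,*A(478,135),.05))
print('flange top side view',onz(b,*B(250,312),.098),onz(b,*B(375,322),.098))
print('spice',onz(a,*A(560,57),.106),'onion',onz(a,*A(652,415),.05),'garlic',onz(a,*A(388,540),.03))
E
python3 -m inch '[[1,25,12,0,0.6],[1,25,12,0,0.6],[1,25,12,0,0.6],[1,25,12,0,0.6],[1,25,12,0,0.6]]'
python3 -m inch '[[1,7,35,0,0.71],[1,7,35,0,0.71],[1,7,35,0,0.71],[1,7,35,0,0.71],[1,7,35,0,0.71]]'
```

```text
handle (array([0.4751, 0.1178, 0.1015]), np.float64(0.00253806450065736))
mug rim side edges [array([0.5354, 0.3403, 0.097 ]), array([0.4728, 0.298 , 0.097 ]), array([0.5304, 0.2907, 0.097 ]), array([0.5043, 0.3192, 0.097 ])]
mug rim top [array([0.5076, 0.3509, 0.097 ]), array([0.5456, 0.3122, 0.097 ]), array([0.5068, 0.3139, 0.097 ])] (array([0.5078, 0.3151, 0.0908]), np.float64(0.0017555989585485731))
front edge [0.4164 0.1731 0.05  ] [0.4704 0.0392 0.05  ] back [0.5722 0.2374 0.05  ] [0.6269 0.1021 0.05  ]
flange top side view [0.5239 0.2111 0.098 ] [0.4665 0.1813 0.098 ]
spice [0.6609 0.0515 0.106 ] onion [0.4559 0.0014 0.05  ] garlic [0.3839 0.1621 0.03  ]
clock: 0.6
ee_pos: [0.375, -0.4461, 0.2419]
tcp_rot: [-3.141, -0.0, 0.864]
ft_force: [0.2, -1.2, 0.1]
grip_width: 0.0855
finger_force: 0.0
clock: 1.1
ee_pos: [0.4224, -0.2001, 0.242]
tcp_rot: [-3.141, -0.0, 1.576]
ft_force: [1.5, 0.7, -0.8]
grip_width: 0.0854
finger_force: 0.0
```

```bash
python3 -m inch '[[1,5.3,31.8,0,0],[1,5.3,31.8,0,0],[1,5.3,31.8,0,0],[1,5.3,31.8,0,0],[1,5.3,31.8,0,0]]'
python3 -m inch '[[1,0,6.6,-4,0],[1,0,6.6,-9,0],[1,0,6.6,-9,0],[1,0,6.6,-9,0]]'
python3 - <<'E'
from h import *
s=status.state();print(s['ee_pos'],s['tcp_rot'])
b=grab('side');cv2.imwrite('pics/s1.png',cv2.resize(b['pixels'][160:310,220:400,::-1],None,fx=4,fy=4,interpolation=cv2.INTER_CUBIC))
E
```

```text
clock: 1.6
ee_pos: [0.4634, 0.0464, 0.2422]
tcp_rot: [-3.141, 0.0, 1.571]
ft_force: [1.2, 0.1, -0.2]
grip_width: 0.0856
finger_force: 0.0
clock: 2.0
ee_pos: [0.4608, 0.1111, 0.1493]
tcp_rot: [-3.134, 0.001, 1.573]
ft_force: [-0.3, -1.0, 0.8]
grip_width: 0.0851
finger_force: 0.0
[0.46076074 0.11112633 0.1493367 ] [-3.13410960e+00  9.78703267e-04  1.57319289e+00]
```

View pics/s1.png

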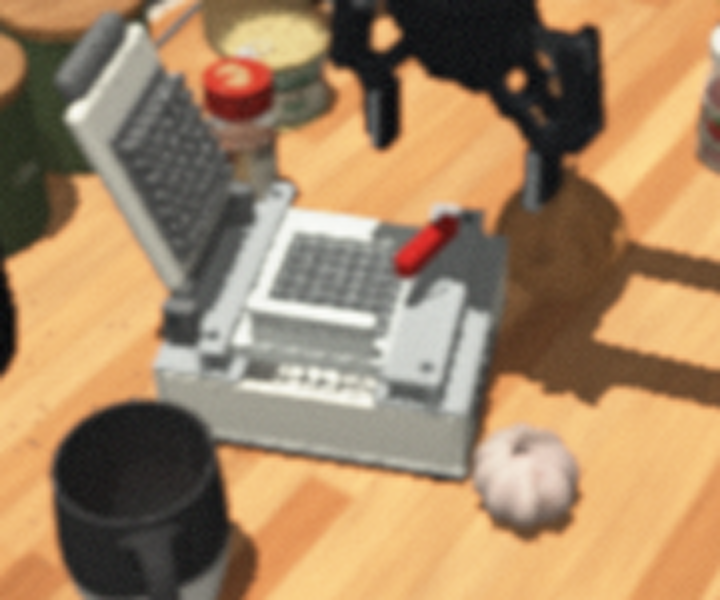

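The fingers straddle the handle, with tips at crop (382,140) and (537,205) and the handle at (427,244). The tips still need to go forward, left and down.

```bash
python3 - <<'E'
from h import *
b=load('side');B=lambda x,y:(220+x/4-.4,160+y/4-.4)
p=[onz(b,*B(*q),.151) for q in((382,142),(537,208))];print(p,(p[0]+p[1])/2)
E
python3 -m inch '[[1,1.4,0.7,0,0],[1,1.4,0.7,0,0],[1,1.4,0.7,-3,0],[1,1.4,0.7,-3,0]]'
```

```text
[array([0.51047013, 0.11085396, 0.151     ]), array([0.4138111 , 0.11359945, 0.151     ])] [0.46214062 0.11222671 0.151     ]
clock: 2.45
ee_pos: [0.4759, 0.1162, 0.1212]
tcp_rot: [-3.138, 0.001, 1.57]
ft_force: [-1.0, -1.0, 0.4]
grip_width: 0.0851
finger_force: 0.0
```

```bash
python3 -m inch '[[1,0,0.15,-2.5,0],[1,0,0.15,-2.5,0],[0,0,0.15,-2.5,0],[-0.5,0,0.15,-2.5,0],[-1,0,0.15,-2.5,0]]'
python3 -m inch '[[-1,0,0,0,0],[-1,0,0,0,0],[-1,0,0,0,0],[-1,0,0,0,0],[-1,0,0,0,0]]'; python3 -c "
from h import *;s=status.state();print(s['moment'])"
```

```text
clock: 2.95
ee_pos: [0.4786, 0.1189, 0.0986]
tcp_rot: [3.139, -0.0, 1.571]
ft_force: [0.2, 0.2, -0.1]
grip_width: 0.044
finger_force: 0.0
clock: 3.45
ee_pos: [0.4757, 0.1188, 0.0978]
tcp_rot: [-3.138, 0.0, 1.571]
ft_force: [-4.8, -0.0, 8.0]
grip_width: 0.0108
finger_force: 58.7
[ 0.0162098   0.89597101 -0.03481082]
```

```bash
python3 -m inch '[[-1,0,0,0.1,0.15],[-1,0,0,0.2,0.3],[-1,0,0,0.3,0.45],[-1,0,0,0.4,0.6]]'
```

```text
clock: 3.85
ee_pos: [0.4754, 0.1189, 0.0988]
tcp_rot: [-3.137, -0.003, 2.176]
ft_force: [2.6, 1.4, -22.7]
grip_width: 0.0106
finger_force: 58.3
```

```bash
python3 -m inch '[[-1,0,0,0,-0.15],[-1,0,0,0.03,-0.3],[-1,0,0,0.06,-0.45],[-1,0,0,0.1,-0.6]]'
python3 -m inch '[[-1,0,0,0.03,-0.15],[-1,0,0,0.06,-0.3],[-1,0,0,0.1,-0.45],[-1,0,0,0.1,-0.6]]'
```

```text
clock: 4.25
ee_pos: [0.4751, 0.1185, 0.0998]
tcp_rot: [-3.135, 0.001, 1.565]
ft_force: [0.1, 0.2, -16.8]
grip_width: 0.0106
finger_force: 59.1
clock: 4.65
ee_pos: [0.4745, 0.1186, 0.1007]
tcp_rot: [-3.136, 0.005, 0.965]
ft_force: [-1.3, 0.8, -12.8]
grip_width: 0.0105
finger_force: 59.7
```

```bash
python3 -m inch '[[-1,0,0,0.03,0.15],[-1,0,0,0.07,0.3],[-1,0,0,0.11,0.45],[-1,0,0,0.15,0.6]]'
python3 -m inch '[[-1,0,0,0.04,0.15],[-1,0,0,0.08,0.3],[-1,0,0,0.12,0.45],[-1,0,0,0.14,0.6]]'
python3 -m inch '[[-1,0,0,0.02,-0.15],[-1,0,0,0.06,-0.3],[-1,0,0,0.1,-0.45],[-1,0,0,0.14,-0.6]]'
python3 -m inch '[[-1,0,0,0.04,-0.15],[-1,0,0,0.08,-0.3],[-1,0,0,0.12,-0.45],[-1,0,0,0.14,-0.6]]'
```

```text
clock: 5.05
ee_pos: [0.4749, 0.1186, 0.1019]
tcp_rot: [-3.135, 0.001, 1.576]
ft_force: [2.6, 0.8, -21.2]
grip_width: 0.011
finger_force: 58.6
clock: 5.45
ee_pos: [0.4754, 0.119, 0.1033]
tcp_rot: [-3.137, -0.003, 2.176]
ft_force: [0.9, 2.7, -19.9]
grip_width: 0.011
finger_force: 58.7
clock: 5.85
ee_pos: [0.4748, 0.1185, 0.1046]
tcp_rot: [-3.135, 0.001, 1.565]
ft_force: [0.5, 0.3, -21.1]
grip_width: 0.0106
finger_force: 58.6
clock: 6.25
ee_pos: [0.4742, 0.1185, 0.1059]
tcp_rot: [-3.136, 0.006, 0.965]
ft_force: [-0.6, 0.5, -19.9]
grip_width: 0.0109
finger_force: 58.9
```

```bash
python3 -m inch '[[-1,0,0,0.01,0.15],[-1,0,0,0.05,0.3],[-1,0,0,0.09,0.45],[-1,0,0,0.12,0.6]]'
python3 -m inch '[[-1,0,0,0.03,0.15],[-1,0,0,0.06,0.3],[-1,0,0,0.1,0.45],[-1,0,0,0.12,0.6]]'
python3 -m inch '[[-1,0,0,0.01,-0.15],[-1,0,0,0.05,-0.3],[-1,0,0,0.09,-0.45],[-1,0,0,0.12,-0.6]]'
python3 -m inch '[[-1,0,0,0.03,-0.15],[-1,0,0,0.07,-0.3],[-1,0,0,0.1,-0.45],[-1,0,0,0.12,-0.6]]'
python3 - <<'E'
from h import *
b=grab('side');cv2.imwrite('pics/s2.png',cv2.resize(b['pixels'][160:310,220:400,::-1],None,fx=4,fy=4,interpolation=cv2.INTER_CUBIC))
E
```

```text
clock: 6.65
ee_pos: [0.4749, 0.1186, 0.1072]
tcp_rot: [-3.135, 0.001, 1.576]
ft_force: [1.5, 1.2, -19.4]
grip_width: 0.0108
finger_force: 58.8
clock: 7.05
ee_pos: [0.4756, 0.1189, 0.1086]
tcp_rot: [-3.137, -0.003, 2.176]
ft_force: [2.6, 2.6, -18.5]
grip_width: 0.0111
finger_force: 58.9
clock: 7.45
ee_pos: [0.4751, 0.1185, 0.1099]
tcp_rot: [-3.135, 0.001, 1.565]
ft_force: [-0.0, 1.4, -16.9]
grip_width: 0.011
finger_force: 59.1
clock: 7.85
ee_pos: [0.4745, 0.1185, 0.1111]
tcp_rot: [-3.136, 0.005, 0.965]
ft_force: [-0.3, 0.5, -15.0]
grip_width: 0.0106
finger_force: 59.4
```

View pics/s2.png

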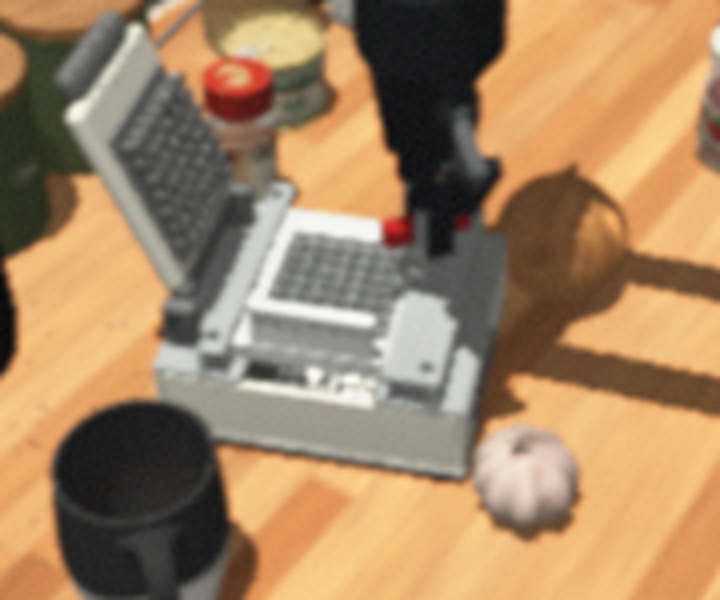

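The chopper hasn't moved: its front corner is still at crop (468,475). The red handle has turned with the gripper and risen to (397,231) to (460,222), so I'll keep twisting.

```bash
python3 -m inch '[[-1,0,0,0.02,0.15],[-1,0,0,0.06,0.3],[-1,0,0,0.1,0.45],[-1,0,0,0.13,0.6]]'
python3 -m inch '[[-1,0,0,0.03,0.15],[-1,0,0,0.06,0.3],[-1,0,0,0.1,0.45],[-1,0,0,0.12,0.6]]'
python3 -m inch '[[-1,0,0,0.02,-0.15],[-1,0,0,0.06,-0.3],[-1,0,0,0.1,-0.45],[-1,0,0,0.14,-0.6]]'
python3 -m inch '[[-1,0,0,0.03,-0.15],[-1,0,0,0.07,-0.3],[-1,0,0,0.1,-0.45],[-1,0,0,0.12,-0.6]]'
```

```text
clock: 8.3
ee_pos: [0.4752, 0.1186, 0.1125]
tcp_rot: [-3.136, 0.001, 1.58]
ft_force: [1.3, 1.0, -19.3]
grip_width: 0.0106
finger_force: 58.8
clock: 8.7
ee_pos: [0.4757, 0.119, 0.1141]
tcp_rot: [-3.138, -0.003, 2.179]
ft_force: [0.7, 1.3, -17.0]
grip_width: 0.0108
finger_force: 59.2
clock: 9.1
ee_pos: [0.4764, 0.1189, 0.1174]
tcp_rot: [-3.139, -0.0, 1.567]
ft_force: [-1.6, 0.3, -1.5]
grip_width: 0.0109
finger_force: 61.3
clock: 9.5
ee_pos: [0.4755, 0.119, 0.1186]
tcp_rot: [-3.138, 0.002, 0.967]
ft_force: [-3.4, 1.0, -0.7]
grip_width: 0.0107
finger_force: 61.3
```

```bash
python3 -m inch '[[-1,0,0,0.4,0],[-1,0,0,0.8,0],[-1,0,0,1.2,0],[-1,0,0,1.6,0],[-1,0,0,2,0]]'
python3 -m inch '[[-1,0,0,1,0],[-1,0,0,2,0],[-1,0,0,3.5,0],[-1,0,0,5,0],[-1,0,0,6.5,0]]'
python3 -m inch '[[-1,0,0,1.5,0.3],[-1,0,0,2,0.3],[-1,0,0,2,0.3]]'
python3 - <<'E'
from h import *
b=grab('side');cv2.imwrite('pics/s3.png',cv2.resize(b['pixels'][160:310,220:400,::-1],None,fx=4,fy=4,interpolation=cv2.INTER_CUBIC))
E
```

```text
clock: 10.0
ee_pos: [0.4765, 0.1187, 0.1389]
tcp_rot: [-3.14, 0.002, 0.972]
ft_force: [-5.8, -0.1, -4.3]
grip_width: 0.011
finger_force: 61.0
clock: 10.5
ee_pos: [0.481, 0.1191, 0.2068]
tcp_rot: [3.136, -0.005, 0.971]
ft_force: [0.8, 0.9, -0.5]
grip_width: 0.0107
finger_force: 61.4
clock: 10.8
ee_pos: [0.4813, 0.1192, 0.2272]
tcp_rot: [3.133, -0.004, 1.271]
ft_force: [0.8, 0.8, -0.7]
grip_width: 0.0107
finger_force: 61.4
```

View pics/s3.png

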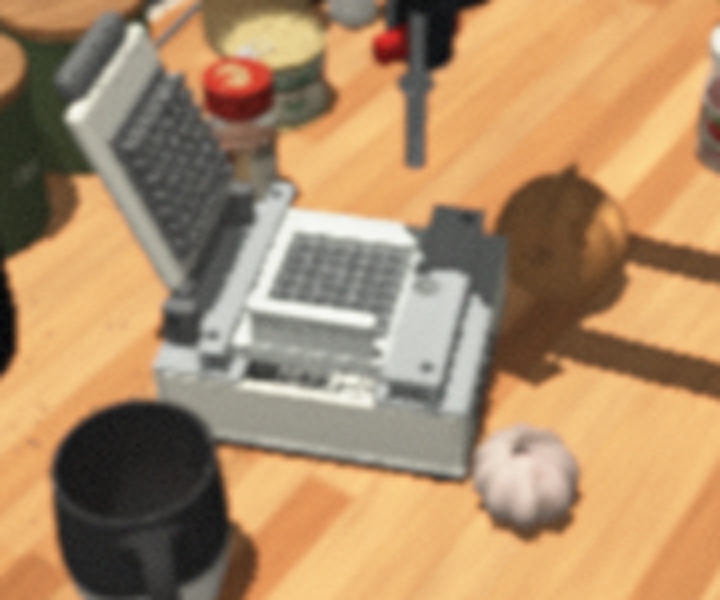

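The pin is fully out and hangs upright from the gripper, with its lower end at crop (416,165). The chopper and empty hole (428,288) are unmoved, so the next move is over the mug.

```bash
python3 -m inch '[[-1,0.5,4,0,0],[-1,1.2,9,0,0],[-1,1.8,14,0,0],[-1,2.4,18,0,0],[-1,2.5,19.6,0,0]]'
python3 -m inch '[[-1,0,0,0,0],[-1,0,0,0,0],[-1,0,0,0,0]]'
python3 - <<'E'
from h import *
s=status.state();print(s['ee_pos'])
b=grab('side');cv2.imwrite('pics/s4.png',cv2.resize(b['pixels'][170:320,180:360,::-1],None,fx=4,fy=4,interpolation=cv2.INTER_CUBIC))
E
```

```text
clock: 11.35
ee_pos: [0.5042, 0.3192, 0.224]
tcp_rot: [3.14, -0.003, 1.27]
ft_force: [-0.3, -1.0, -0.5]
grip_width: 0.0111
finger_force: 61.4
clock: 11.65
ee_pos: [0.5025, 0.3133, 0.2238]
tcp_rot: [-3.141, 0.001, 1.269]
ft_force: [0.4, 0.7, -0.5]
grip_width: 0.0108
finger_force: 61.4
[0.50251921 0.31330922 0.22375619]
```

View pics/s4.png

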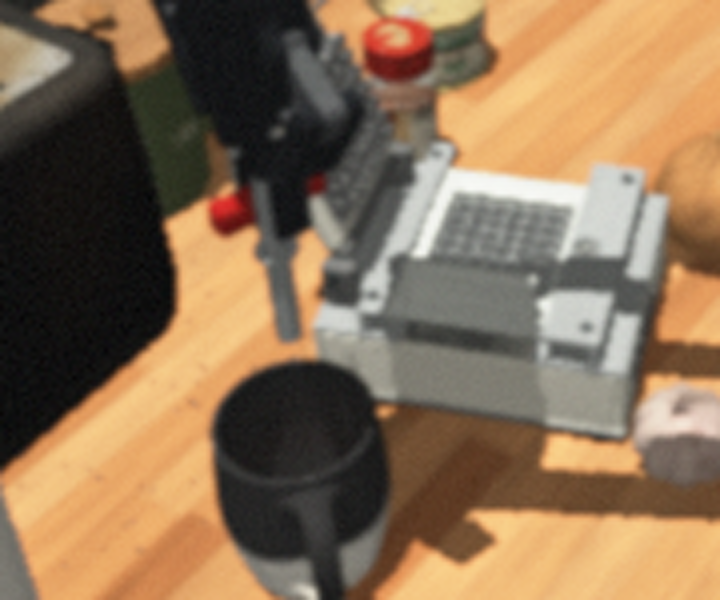

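The pin hangs above and behind the mug mouth in this view (lower end at (289,338), rim centre about (299,425)), as expected for its height. I'll check the numbers and descend partway.

```bash
python3 - <<'E'
from h import *
b=load('side');B=lambda x,y:(180+x/4-.4,170+y/4-.4)
print(onz(b,*B(289,338),.152),[onz(b,*B(*q),.097) for q in((299,424),(213,424),(386,424),(299,360))])
E
python3 -m inch '[[-1,0.3,0.2,-1,0],[-1,0.3,0.2,-3,0],[-1,0.3,0.2,-4.5,0],[-1,0.3,0.2,-4.5,0]]'
```

```text
[0.50125922 0.31763311 0.152     ] [array([0.50237827, 0.31866317, 0.097     ]), array([0.53499794, 0.34069844, 0.097     ]), array([0.46937007, 0.29636543, 0.097     ]), array([0.5297187 , 0.28863895, 0.097     ])]
clock: 12.1
ee_pos: [0.5043, 0.3151, 0.1762]
tcp_rot: [-3.138, 0.004, 1.269]
ft_force: [-0.7, -0.8, -1.2]
grip_width: 0.0105
finger_force: 61.4
```

```bash
python3 -m inch '[[-1,0,0,-2,0],[-1,0,0,-4,0],[-1,0,0,-6,0],[-1,0,0,-7.5,0],[-1,0,0,-8.5,0]]'
python3 -m inch '[[-1,0,0,0,0],[-1,0,0,0,0],[-0.3,0,0,0,0],[-0.3,0,0,0,0],[-0.3,0,0,0,0]]'
```

```text
clock: 12.6
ee_pos: [0.5058, 0.3163, 0.0932]
tcp_rot: [-3.141, 0.0, 1.27]
ft_force: [0.3, -0.8, -1.1]
grip_width: 0.0108
finger_force: 61.4
clock: 13.1
ee_pos: [0.5062, 0.3171, 0.0948]
tcp_rot: [3.14, -0.001, 1.271]
ft_force: [-0.0, -0.2, -0.9]
grip_width: 0.0298
finger_force: 0.0
```

```bash
python3 -m inch '[[-0.3,0,0,0,0],[-0.3,0,0,0.5,0],[-0.3,0,0,1.5,0],[-0.3,0,0,3,0],[-0.3,0,0,5,0]]'
python3 -m inch '[[-0.5,0,0,3,0],[-1,0,0,7,0],[-1,0,0,11,0],[-1,0,0,11,0]]'
python3 - <<'E'
from h import *
b=grab('side');a=grab('top');f=lambda p:cv2.resize(p[:,:,::-1],None,fx=4,fy=4,interpolation=cv2.INTER_CUBIC)
cv2.imwrite('pics/s5.png',np.hstack([f(b['pixels'][215:330,225:325]),f(a['pixels'][165:280,190:290])]))
E
```

```text
clock: 13.6
ee_pos: [0.5053, 0.3167, 0.1445]
tcp_rot: [-3.141, 0.001, 1.271]
ft_force: [-0.1, 0.2, 0.7]
grip_width: 0.0299
finger_force: 0.0
clock: 14.0
ee_pos: [0.5092, 0.3188, 0.2617]
tcp_rot: [3.132, -0.01, 1.271]
ft_force: [1.2, 0.3, 0.9]
grip_width: -0.0002
finger_force: 0.0
```

View pics/s5.png

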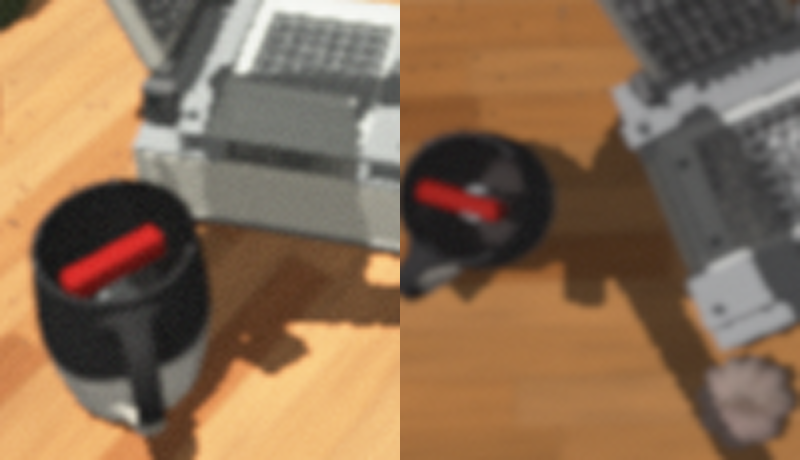

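The pin lies inside the upright mug: the handle bar is within the rim, at left panel (60,275) to (160,240) and right panel (420,190) to (500,210). Next I'll bring the closed fingers down outside the flange, between it and the mug.

```bash
python3 -m inch '[[-1,-2.2,-9.6,0,0.69],[-1,-2.2,-9.6,0,0.69],[-1,-2.2,-9.6,0,0.69],[-1,-2.2,-9.6,0,0.69],[-1,-2.2,-9.6,0,0.69]]'
python3 -m inch '[[-1,0,0,0,0],[-1,0,0,-4,0],[-1,0,0,-8,0],[-1,0,0,-10,0],[-1,0,0,-10,0]]'
```

```text
clock: 14.6
ee_pos: [0.4825, 0.2198, 0.2525]
tcp_rot: [-3.138, -0.0, 1.965]
ft_force: [0.3, -0.2, -0.3]
grip_width: 0.0005
finger_force: 0.0
clock: 15.1
ee_pos: [0.4804, 0.2197, 0.1499]
tcp_rot: [-3.132, -0.0, 1.959]
ft_force: [0.2, 0.3, 0.4]
grip_width: 0.0
finger_force: 0.0
```

```bash
python3 -m inch '[[-1,0.65,0.25,-1,0],[-1,0.65,0.25,-3,0],[-1,0.65,0.25,-5,0],[-1,0.65,0.25,-5.8,0],[-1,0.65,0.25,-5.8,0]]'
python3 - <<'E'
from h import *
s=status.state();print(s['ee_pos'])
b=grab('side');cv2.imwrite('pics/s6.png',cv2.resize(b['pixels'][160:310,220:400,::-1],None,fx=4,fy=4,interpolation=cv2.INTER_CUBIC))
E
```

```text
clock: 15.6
ee_pos: [0.4904, 0.2234, 0.0955]
tcp_rot: [-3.141, -0.0, 1.96]
ft_force: [0.9, -0.5, 0.4]
grip_width: 0.0002
finger_force: 0.0
[0.49044627 0.22344679 0.09552101]
```

View pics/s6.png

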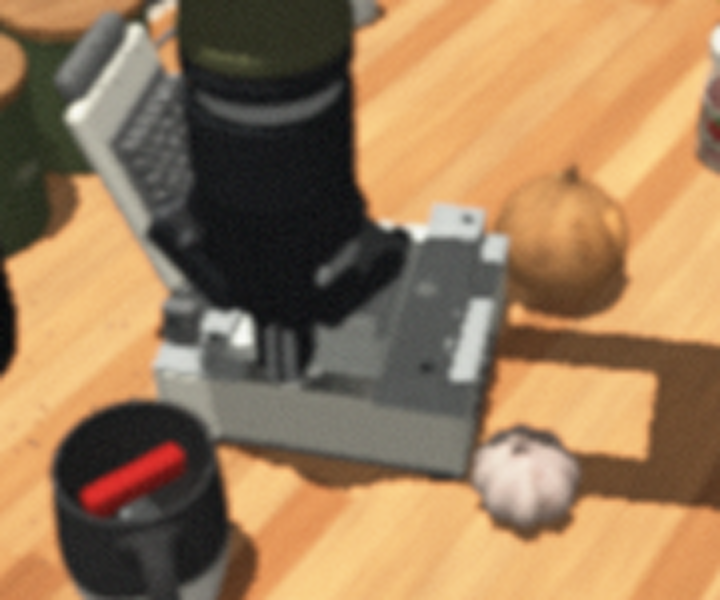

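The closed fingers stand at crop (282,350), just outside the flange and clear of the mug, where the pin still lies. That was the tenth picture, so from here I go by numbers: push slowly and watch for contact.

```bash
python3 -m inch '[[-1,0.11,-0.28,-0.3,0],[-1,0.22,-0.55,-0.3,0],[-1,0.34,-0.83,-0.3,0],[-1,0.45,-1.11,-0.3,0],[-1,0.45,-1.11,-0.3,0]]'
python3 -m inch '[[-1,0.11,-0.28,0,0],[-1,0.22,-0.55,0,0],[-1,0.34,-0.83,0,0],[-1,0.45,-1.11,0,0],[-1,0.45,-1.11,0,0]]'
```

```text
clock: 16.15
ee_pos: [0.4951, 0.2118, 0.0932]
tcp_rot: [3.141, 0.0, 1.96]
ft_force: [0.4, 0.3, 0.7]
grip_width: 0.0002
finger_force: 0.0
clock: 16.65
ee_pos: [0.4995, 0.201, 0.0929]
tcp_rot: [3.141, -0.0, 1.96]
ft_force: [0.4, 0.7, -0.5]
grip_width: 0.0001
finger_force: 0.5
```

```bash
python3 -m inch '[[-1,0.11,-0.28,0,0],[-1,0.22,-0.55,0,0],[-1,0.34,-0.83,0,0]]'
python3 -m inch '[[-1,0.11,-0.28,0,0],[-1,0.22,-0.55,0,0],[-1,0.34,-0.83,0,0]]'
```

```text
clock: 16.95
ee_pos: [0.5027, 0.1928, 0.0929]
tcp_rot: [3.142, -0.0, 1.961]
ft_force: [-0.8, 2.1, 0.7]
grip_width: -0.0
finger_force: 1.4
clock: 17.25
ee_pos: [0.5061, 0.1844, 0.0929]
tcp_rot: [3.142, -0.0, 1.961]
ft_force: [0.0, 2.9, 0.8]
grip_width: 0.0001
finger_force: 1.4
```

```bash
python3 -m inch '[[-1,0.19,-0.46,0,0],[-1,0.38,-0.93,0,0],[-1,0.57,-1.39,0,0],[-1,0.75,-1.85,0,0]]'
python3 -m inch '[[-1,0.19,-0.46,0,0],[-1,0.38,-0.93,0,0],[-1,0.57,-1.39,0,0],[-1,0.75,-1.85,0,0]]'
python3 -m inch '[[-1,0.11,-0.28,0,0],[-1,0.28,-0.7,0,0],[-1,0.28,-0.7,0,0]]'
```

```text
clock: 17.65
ee_pos: [0.5138, 0.1656, 0.0929]
tcp_rot: [3.142, -0.0, 1.961]
ft_force: [-0.9, 2.7, 1.0]
grip_width: -0.0004
finger_force: 1.5
clock: 18.05
ee_pos: [0.5213, 0.1473, 0.093]
tcp_rot: [3.141, -0.0, 1.961]
ft_force: [-0.4, 4.6, 1.1]
grip_width: 0.0001
finger_force: 1.8
clock: 18.35
ee_pos: [0.5243, 0.14, 0.093]
tcp_rot: [3.141, 0.001, 1.961]
ft_force: [-0.5, 1.5, 0.4]
grip_width: 0.0002
finger_force: 0.8
```

```bash
python3 -m inch '[[-1,-0.4,0.9,0,0],[-1,-0.8,1.85,0,0],[-1,-1.1,2.8,4,0],[-1,-1.1,2.8,9,0],[-1,-1.1,2.8,14,0]]'
python3 -m inch '[[-1,-2,5,5,0],[-1,-4,10,5,0],[-1,-4,15,5,0],[-1,-4,19,5,0],[-1,-4,19,5,0]]'
python3 - <<'E'
from h import *
np.set_printoptions(precision=4,suppress=True)
th=.387;c=np.array([.521,.138]);R=np.array([[np.cos(th),-np.sin(th)],[np.sin(th),np.cos(th)]])
a0={n:cv2.imread(f'pics/{n}0.png')[:,:,::-1] for n in('top','side')}
for n in('top','side'):
    im=grab(n);g=cv2.cvtColor(im['pixels'],cv2.COLOR_RGB2GRAY).astype(int);g0=cv2.cvtColor(a0[n],cv2.COLOR_RGB2GRAY).astype(int)
    for x in(-.02,0,.02):
        ys=np.arange(-.15,.08,.005);o=[]
        for y in ys:
            w=c+R@[x,y];u=np.rint(proj(im,[*w,.068])).astype(int);o.append((int(1000*y),g[u[1],u[0]],g0[u[1],u[0]]))
        print(n,x,*['%d:%d/%d'%t for t in o])
E
```

```text
clock: 18.85
ee_pos: [0.5112, 0.1692, 0.2335]
tcp_rot: [-3.138, 0.0, 1.962]
ft_force: [1.8, -0.2, 0.3]
grip_width: -0.0001
finger_force: 0.0
clock: 19.35
ee_pos: [0.4714, 0.3638, 0.283]
tcp_rot: [3.14, -0.002, 1.966]
ft_force: [-0.6, 0.1, -0.6]
grip_width: -0.0001
finger_force: 0.0
top -0.02 -150:118/113 -145:119/115 -139:118/113 -134:96/112 -129:104/112 -124:174/114 -119:183/114 -114:186/113 -109:134/112 -104:105/106 -99:106/103 -94:99/103 -89:105/104 -84:101/105 -79:101/97 -74:76/68 -69:121/128 -64:126/93 -59:137/84 -54:156/151 -49:143/177 -44:132/181 -39:106/160 -34:86/135 -29:149/126 -24:161/159 -19:93/132 -14:142/130 -9:150/126 -4:141/144 0:143/124 5:144/149 10:133/143 15:131/139 20:148/116 25:162/126 30:184/91 35:190/88 40:186/106 45:163/168 50:68/120 55:49/85 60:55/145 65:70/124 70:74/138 75:63/117
top 0 -150:110/105 -145:111/104 -139:111/106 -134:94/104 -129:97/104 -124:172/107 -119:184/108 -114:183/109 -109:138/109 -104:111/108 -99:101/108 -94:110/110 -89:100/112 -84:112/112 -79:90/99 -74:84/76 -69:115/120 -64:124/118 -59:117/80 -54:107/151 -49:112/176 -44:108/181 -39:94/169
[... 1716 characters left out ...]
30 5:240/126 10:234/114 15:233/127 20:228/128 25:72/224 30:56/232 35:76/175 40:219/128 45:235/138 50:236/141 55:238/145 60:198/171 65:153/149 70:154/166 75:165/182
side 0.02 -150:208/203 -145:210/206 -139:211/204 -134:212/205 -129:219/204 -124:239/201 -119:246/198 -114:246/193 -109:199/184 -104:162/182 -99:153/185 -94:138/186 -89:134/183 -84:136/188 -79:149/189 -74:136/189 -69:130/188 -64:134/186 -59:134/198 -54:144/220 -49:242/242 -44:233/243 -39:167/236 -34:134/145 -29:137/144 -24:143/128 -19:152/123 -14:162/116 -9:161/133 -4:148/110 0:116/117 5:59/136 10:56/118 15:56/116 20:57/119 25:57/236 30:57/240 35:56/160 40:57/129 45:63/133 50:60/144 55:59/154 60:60/156 65:64/146 70:67/131 75:67/103
```

Both views put the frame's leading edge at y ≈ -127 mm, up from -57, and the inner edge agrees. That is about 70 mm out, and the two views agreeing at z = 68 mm means it hangs level.

```bash
python3 -m inch '[[-1,0,0,0,0],[-1,0,0,0,0],[-1,0,0,0,0]]'; python3 -c "
from station import finish_job;print(finish_job())"
```

```text
clock: 19.75
ee_pos: [0.473, 0.3569, 0.2828]
tcp_rot: [-3.141, 0.001, 1.959]
ft_force: [0.3, 0.7, -0.1]
grip_width: -0.0003
finger_force: 0.0
the job is handed in; nothing more can be done
None
```

The job is handed in at 19.75 s on the robot's clock, with no verdict returned: the pin came free and is in the upright mug, the blade frame measures about 70 mm out and level in both views, and I saw no shift of the chopper.

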